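# Set the guarded trim knob on a board-test console

## Task

The test console has to be trimmed for the next batch of boards: flip the clear guard on its sloping panel all the way up until it rests open on its stop by itself, then turn the black knob underneath until its white pointer line points at the green mark on the dial. Let go of both and leave the guard standing open so that the setting can be checked. Leave the green mark and the other things lying on the bench where they are.

Things in the scene. Friction and masses are not known exactly. Their poses are not given: they have to be found in the camera images.
- console: Grey sloping-front test console, fixed, 218 mm deep (x), 280 mm wide (y), 155 mm high at the back. Origin: centre of its footprint at bench height; x from its low front to its back, y to its left, z up. Its front faces the robot's left, turned by up to 50 degrees away from the robot. The dark panel rises at 35 degrees from the front edge (x -105, z 42 mm) to x 51, z 151 mm.
- dial: White scale plate, 104 mm across, on the panel under the guard. Origin: its centre on the panel's surface, on the knob's axis, at x -19, z 102 mm of the console. z points out along the knob's axis (35 degrees from vertical, leaning to the console's front), x up the slope, y to the left. Hinge blocks 14 mm high lie 70 mm up the slope; lamps and switch up to 15 mm high 95 mm right and left.
- guard (a joint): Hinge angle in rad of the guard, a clear box 118 mm long, 116 mm wide, 58 mm high over the panel, open below, with 4 mm walls and an orange rim: 0 closed over the knob (the start), 2.35 fully open on its stop, standing behind the knob. No spring, slight friction: its weight (about 0.18 kg) shuts it below about 1.75 rad; above about 2 rad it falls open onto its stop.
- guard_hinge (a point): Point on the guard's hinge axis, mid-width; at x 70, y 0, z 10 mm of the dial. The axis runs along the dial's y. Its own axes turn with the guard and agree with the dial's when closed.
- guard_tab (a point): Point to hold on the orange lift tab of the guard's front edge. Tab: flush with the guard's top, 40 mm wide (y), 7 mm thick, sticking out 35 mm from the front wall; this point is 22 mm from the wall, 13 mm from the free edge, at x -152, z 45 mm from the hinge axis in the guard's axes, and moves up and back on that circle. Closed, the panel is 55 mm below; beside and under the tab is free space.
- knob (a joint): Angle of the knob in rad, growing clockwise as seen looking onto the panel, 0 to 4.71. At angle q the pointer points 2.356 - q rad anticlockwise of the dial's x (up the slope). Starts between 1.6 and 2.0. Stiff enough to stay where it is left; turning takes about 0.06 N m.
- knob_grip (a point): On the knob's axis, 31 mm above the panel, at the height to grip. The knob is black: a skirt 62 mm across up to 10 mm above the panel, on it a bar grip 60 mm long, 16 mm wide, from 10 to 40 mm above the panel. Site axes turn with the knob: x along the bar to its pointer end, z along the axis out of the panel.
- pointer (a point): Where the knob's white pointer line aims at on the scale: 45 mm from the knob's axis in the pointer's direction, 5 mm above the panel. It turns with the knob.
- index (a joint): Angle of the green set-point mark round the scale in rad, counted like the knob's: the pointer stands on the mark when both joints read the same. Between 2.65 and 3.1. It can be pushed round, but has to stay where it is.
- index_mark (a point): Middle of the green set-point mark on the rim of the scale, 45 mm from the knob's axis, 5 mm above the panel. The mark is 12 mm wide along the rim, 16 mm long and stands up to 6.5 mm above the panel.
- nest: Bystander: brown assembly block with a green circuit board on top, 130 x 95 x 74 mm, loose, behind the console. Origin under its centre.
- bin: Bystander: open black parts bin, 150 x 105 x 70 mm, loose, behind the console beside the block. Origin under its centre.
- driver: Bystander: black electric screwdriver lying on the bench in front of the console, 215 mm long along its x, 34 mm thick. Origin on the bench under its middle.

How it is judged (in metres and radians):
On the way, in this order (a step that is already met when the one before it is completed fails the run):
1. the guard has been flipped fully open (within 0.1 rad of its stop) (value of joint guard above 2.25 rad), for 0.2 s.
2. with the guard open, the knob's pointer line has been brought within the width of the green mark (6.5 mm at the rim) (value of joint guard above 2.25 rad and distance between pointer and index_mark below 0.0065 m), for 0.2 s.
At the end, for the whole second after the job is handed in: The guard rests open within 0.1 rad of its stop and the knob is still, its pointer within 6.5 mm (about 0.14 rad) of the middle of the green mark, measured at the rim of the scale; the green mark is within 5 mm and every bystander within 25 mm of where it started (all of step 2 and velocity of joint guard between -0.1 and 0.1 rad/s and velocity of joint knob between -0.1 and 0.1 rad/s and distance of index_mark from where it was at the start of the episode below 0.005 m and distance of each of nest, bin, driver from where it was at the start of the episode below 0.025 m); the robot touches nothing.
It fails at once if the green mark was pushed round by more than 5 mm (distance of index_mark from where it was at the start of the episode above 0.005 m).
It fails at once if a bystander was shifted by more than 25 mm (distance of any of nest, bin, driver from where it was at the start of the episode above 0.025 m).
It also fails if it takes over 61 s, if anything falls off the work surface, if the arm or the gripper's body presses on something with over 40 N, if the wrist force passes 120 N, or if a joint passes its speed limit or range.

## Robot

A 7-joint arm with a two-finger parallel gripper is mounted at the origin on the work surface. World frame = base frame: x ahead of the robot, y to its left, z up, the work surface at z = 0. Lengths are in mm, angles in rad, forces in N, time in s.
With the tool pointing down it reaches from about 400 to 875 mm from the base axis. Payload 19.3 kg.
Tool frame: the origin (TCP) lies at the very end of the fingers, on their centre line; the grasp point (between the pads) lies 19 mm behind it (grip_point_offset is the z of the grasp point in the tool frame, in mm); z points along the fingers, x is the direction in which the jaws open and shut, and the axes are right-handed (so a half turn about z gives the same grasp; the last joint's range is limited). The gripper opens to 85 mm and grips with 20 to 120 N. Pads are 22 mm wide; open, the fingers measure 114 mm over their backs; the gripper's body (76 mm by 85 mm) begins 54 mm behind the grasp point. The pads swing forward as they close: fully open they stand 13 mm farther back than shut.
Start: joints at [1.038, 0.521, -0.036, 1.599, 0.021, 1.021, -0.113], TCP at [279.006, -559.258, 193.991] pointing down, gripper open.
Joint ranges: [-2.91, 2.91], [-0.3, 2.13], [-1.5, 1.42], [0.17, 2.43], [-1.26, 4.41], [0.16, 1.93], [-2.52, 2.52]. Speed limits (rad/s): [1.89, 1.89, 2.39, 2.39, 3.01, 3.01, 3.01].

## Interface

Orientations are given as a 3x3 rotation matrix whose columns are the frame's x, y, z axes.
In Python, from workcell import movep, movel, goto_joints, open_gripper, clamp, wait, inverse_kinematics, read_state, camera, PlanningError, finish_job, grip_point_offset gives the robot as it stands. Calls block until the motion is done:
- movep(position, orientation): joint-space move of the TCP to a pose.
- movel(position, frame=None, max_speed=150, guard=None): straight line of the TCP; frame=None keeps the orientation; max_speed is the mean speed in mm/s. With guard (N) it stops when the force on the tool has changed by that much, and returns True; else False.
- goto_joints(angles): joint-space move.
- open_gripper() and clamp(): open the fingers fully, or close them until they stop; the grip force is fixed at half the most.
- wait(seconds).
- inverse_kinematics(position, orientation): joint angles nearest the present ones, or None.
- read_state(): the state.
- camera(name): name is "scene" or "top" or "wrist"; returns a dict with "image" (400x640x3 uint8, blue, green, red), "range_z" (400x640 float32, mm along the optical axis (not along the pixel's ray), 0 where there is no reading), "fx", "fy", "cx", "cy" (pixels), "cam_to_world" (4x4, takes a point from camera to world coordinates). Camera axes: x right, y up, looking along -z (the intrinsics and any distortion apply to the point x, -y, -z); pixel columns grow to the right and rows downward; lengths in mm; the calibration is good to about 2 mm. A picture is of the moment at which its call begins.
A pose or a line that the arm cannot do raises PlanningError and nothing moves.
- finish_job(): hands the job in, once; it reports no verdict.
The state is a dict: "time": time; "qpos": joint angles; "qvel": joint speeds; "joint_efforts": joint torques, N m; "eef_pos": TCP position; "tool_rot": TCP orientation; "ft_force": force on the tool from outside, world axes, zero at the start; "torque": the same for the moment, N m; "finger_gap": finger opening in mm.
Only numpy, scipy, OpenCV 4.12 (cv2) and the standard library are available. Lean on these libraries where they do the work, as an engineer would, in place of code of your own. Each camera call takes 0.05 s, during which the arm holds its last target. There are 200 camera calls.

## Working session

There is one attempt and no reset: what is moved stays moved. The work goes in short steps, each a Python script; the robot and the scene stay as the last script left them, time stands still between calls to the robot, and variables do not carry over. Pictures are saved under pics/ and viewed, about 8 in all and at most 12, crops included, and the job is handed in when it is done.

```bash
mkdir -p pics; ls; python3 - <<'E'
from workcell import *
import cv2,numpy as np
s=read_state();print(s['time'],s['eef_pos'],grip_point_offset)
ims=[]
for n in("scene","top"):
    c=camera(n);np.savez(f'pics/{n}0.npz',**{k:v for k,v in c.items()})
    print(n,c['fx'],c['cx'],c['cy'],np.round(c['cam_to_world'],3).tolist(),[k for k in c])
    ims.append(c['image'])
cv2.imwrite('pics/a_scene.png',ims[0]);cv2.imwrite('pics/a_top.png',ims[1])
E
```

```text
pics
0.0 [ 278.81884669 -558.93864479  193.43832249] -18.700000000000003
scene 508.95238285677016 324.3074319219386 200.3744717806205 [[-0.146, -0.772, 0.618, 1168.29], [0.989, -0.107, 0.101, 114.143], [-0.012, 0.626, 0.78, 877.674], [0.0, 0.0, 0.0, 1.0]] ['image', 'range_z', 'fx', 'fy', 'cx', 'cy', 'cam_to_world']
top 441.31101187940055 318.93941718846014 204.98730614580174 [[-0.057, 0.971, -0.23, 327.482], [-0.998, -0.055, 0.014, 10.086], [0.001, 0.231, 0.973, 1124.27], [0.0, 0.0, 0.0, 1.0]] ['image', 'range_z', 'fx', 'fy', 'cx', 'cy', 'cam_to_world']
```

View pics/a_scene.png

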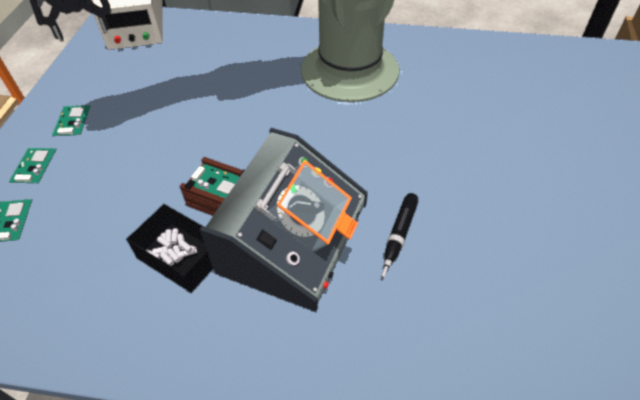

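View pics/a_top.png

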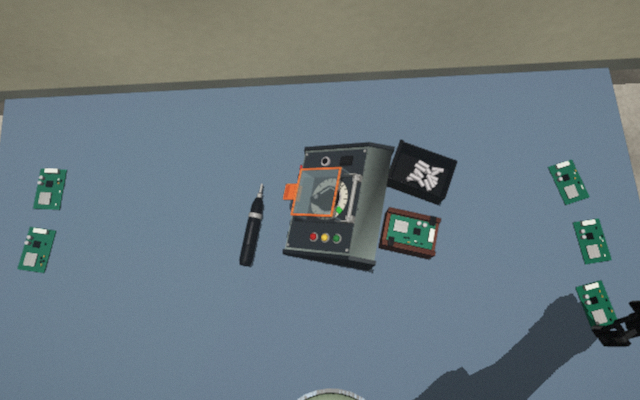

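The console faces world +y, rotated slightly. The tab is at about (292,192) in the top image and (347,226) in the scene image. The driver lies in front, at top (253,225).

```bash
cat > h.py <<'E'
import numpy as np,cv2
def cloud(c):
    v,u=np.mgrid[0:400,0:640]; z=c['range_z']
    P=np.stack([(u-c['cx'])/c['fx']*z,-(v-c['cy'])/c['fy']*z,-z],-1)
    M=c['cam_to_world']; return P@M[:3,:3].T+M[:3,3]
def ray(c,u,v):
    M=c['cam_to_world'];d=M[:3,:3]@np.array([(u-c['cx'])/c['fx'],-(v-c['cy'])/c['fy'],-1]);return M[:3,3],d
def onplane(c,u,v,p0,n):
    o,d=ray(c,u,v);return o+d*((p0-o)@n)/(d@n)
def project(c,p):
    M=c['cam_to_world'];q=M[:3,:3].T@(np.asarray(p)-M[:3,3]);return np.array([c['cx']+c['fx']*q[0]/-q[2],c['cy']+c['fy']*q[1]/q[2]])
def orange(im):
    h=cv2.cvtColor(im,cv2.COLOR_BGR2HSV);return cv2.inRange(h,(5,150,150),(18,255,255))
def green(im):
    h=cv2.cvtColor(im,cv2.COLOR_BGR2HSV);return cv2.inRange(h,(45,120,80),(80,255,255))
S,C=np.sin(np.radians(35)),np.cos(np.radians(35))
RD=np.array([[C,0,-S],[0,1,0],[S,0,C]])   # dial axes in console
E
python3 - <<'E'
from h import *
box={'top':(280,395,135,275),'scene':(205,372,125,310)}
for n in('top','scene'):
    c=dict(np.load(f'pics/{n}0.npz'));P=cloud(c);x0,x1,y0,y1=box[n]
    k=3;a=np.roll(P,-k,1)-np.roll(P,k,1);b=np.roll(P,-k,0)-np.roll(P,k,0)
    N=np.cross(a,b);N/=np.linalg.norm(N,axis=2,keepdims=True)+1e-9;N*=np.sign(N[...,2:])
    m=np.zeros((400,640),bool);m[y0:y1,x0:x1]=1
    dark=c['image'].max(2)<90
    m&=dark&(c['range_z']>0)&(np.abs(np.degrees(np.arccos(N[...,2]))-35)<5)&(P[...,2]>35)&(P[...,2]<160)
    Q=P[m]
    for _ in range(4):
        ce=Q.mean(0);nn=np.linalg.svd(Q-ce,full_matrices=False)[2][2];nn*=np.sign(nn[2]);r=(Q-ce)@nn;Q=Q[np.abs(r)<max(2*r.std(),2)]
    yaw=np.arctan2(-nn[1],-nn[0]);print(n,len(Q),'tilt',np.degrees(np.arccos(nn[2])),'yaw',np.degrees(yaw),'rms',r.std())
    ex=np.array([np.cos(yaw),np.sin(yaw),0]);ey=np.array([-ex[1],ex[0],0])
    # all points in panel plane
    A=P[y0:y1,x0:x1].reshape(-1,3);A=A[np.abs((A-ce)@nn)<4]
    a=A@ex;b=A@ey
    print(' x',np.percentile(a,[0.2,1,99,99.8]),'y',np.percentile(b,[.2,1,99,99.8]),'z',np.percentile(A[:,2],[.2,1,99,99.8]))
    # x from plane height: at console x=-19, z=102
    x0c=ce@ex+(102-ce[2])*np.cos(np.radians(35))/np.sin(np.radians(35))+19
    print(' origin x along',x0c)
    O=ex*x0c+ey*(np.percentile(b,.5)+np.percentile(b,99.5))/2;print(' origin',O)
    R=np.stack([ex,ey,[0,0,1]],1);dial=O+R@[-19,0,102];D=R@RD
    print(' dial',dial)
    for nm,p in(('tab',[-82,0,55]),('tabtop',[-82,0,58.5]),('hinge',[70,0,10]),('dialc',[0,0,0])):
        print('  ',nm,dial+D@np.array(p),'px',project(c,dial+D@np.array(p)).round(1))
    om=orange(c['image']);om[:, :x0-5]=0;om[:, x1:]=0
    om2=cv2.morphologyEx(om,cv2.MORPH_OPEN,np.ones((7,7),np.uint8));
    _,_,st,cen=cv2.connectedComponentsWithStats(om2);print('  orange blobs',st[1:].tolist(),cen[1:].round(1).tolist())
    for s_,ce_ in zip(st[1:],cen[1:]): 
        w=onplane(c,*ce_,dial+D@[0,0,58.5],D[:,2]);print('   in dial',D.T@(w-dial), 'range pt',P[int(ce_[1]),int(ce_[0])])
    ys,xs=np.nonzero(om);print('  rim bbox',xs.min(),xs.max(),ys.min(),ys.max())
E
```

```text
top 968 tilt 35.0658476091568 yaw -104.37215807390983 rms 1.4380546663828273
 x [-272.71919361 -267.86250566  -43.64652883  -40.77180637] y [433.07411555 434.05335988 727.50471237 748.32252112] z [ -3.1277144   -1.34709795 153.74921619 155.88387385]
 origin x along -101.39295416578005
 origin [593.76987356 -47.47800005   0.        ]
 dial [598.48603819 -29.07262608 102.        ]
   tab [622.98953467  66.55508243 100.02009466] px [288.3 185.2]
   tabtop [623.48783905  68.49977248 102.88712681] px [287.4 184.7]
   hinge [585.67671693 -79.06247303 150.34187099] px [351.2 191.4]
   dialc [598.48603819 -29.07262608 102.        ] px [328.5 192.6]
  orange blobs [[285, 184, 12, 16, 177]] [[290.5, 191.4]]
   in dial [-67.58694772 -16.91399456  58.5       ] range pt [605.45177066  62.50855893 110.34385085]
  rim bbox 284 340 167 216
scene 298 tilt 35.3708452877003 yaw -103.85619881865611 rms 3.081239517527031
 x [-270.14012095 -266.69402366  -43.01317164  -40.44427439] y [433.32570155 435.91636062 714.42264977 715.19947597] z [ -3.80722548  -2.57213309 151.85756498 154.01987836]
 origin x along -98.17869165015297
 origin [581.65056913 -42.35082461   0.        ]
 dial [586.20080093 -23.90372753 102.        ]
   tab [609.84217005  71.94075922 100.02009466] px [350.4 227.5]
   tabtop [610.32294216  73.88985768 102.88712681] px [351.4 226.9]
   hinge [573.84216093 -74.00689636 150.34187099] px [275.9 187.6]
   dialc [586.20080093 -23.90372753 102.        ] px [302.2 211.4]
  orange blobs [[336, 215, 19, 21, 316]] [[345.2, 224.9]]
   in dial [-69.01113455   4.99365106  58.5       ] range pt [608.44154382  61.464807   107.32282121]
  rim bbox 277 356 161 243
```

```bash
cat >> h.py <<'E'
yaw=np.radians(-104.1)
ex=np.array([np.cos(yaw),np.sin(yaw),0]);ey=np.array([-ex[1],ex[0],0]);ez=np.array([0,0,1.])
O=ex*-100+ey*575
R=np.stack([ex,ey,ez],1);dial=O+R@[-19,0,102];D=R@RD;hinge=dial+D@[70,0,10]
def tool(alpha,sgn):   # tool z at angle alpha (deg) in console x-z plane
    a=np.radians(alpha);z=ex*np.cos(a)+ez*np.sin(a);x=sgn*ey;return np.stack([x,np.cross(z,x),z],1)
RX,RZ=-157,45
def tabpt(th):  # guard swings up/back
    c,s=np.cos(th),np.sin(th);x,z=RX*c+RZ*s,-RX*s+RZ*c
    return hinge+D@np.array([x,0,z])
def tabtcp(th,alpha,sgn,off=15): 
    F=tool(alpha,sgn);return tabpt(th)+off*F[:,2],F
E
python3 - <<'E'
from h import *
from workcell import *
print(dial,hinge,read_state()['tool_rot'].round(2).tolist())
for sg in(1,-1):
  for th,al in((0,270),(0,280),(0,295),(1,270),(1,250),(2.1,270),(2.1,250),(2.1,235)):
    p,F=tabtcp(th,al,sg);q=inverse_kinematics(p,F);print(sg,th,al,p.round(),None if q is None else np.round(q,2))
  for a in(0.55,-0.3,-0.75):
    z=-D[:,2];y=np.cos(a)*D[:,0]+np.sin(a)*D[:,1];y=sg*y;x=np.cross(y,z);F=np.stack([x,y,z],1)
    q=inverse_kinematics(dial+D[:,2]*14,F);print('knob',sg,a,None if q is None else np.round(q,2))
E
```

```text
[586.66659519 -24.66386196 102.        ] [574.09487205 -74.7139897  150.34187099] [[0.45, -0.89, -0.0], [-0.89, -0.45, 0.0], [-0.0, 0.0, -1.0]]
1 0 270 [612.  75.  82.] [ 0.08  0.67 -0.45  1.7   0.37  0.85 -0.77]
1 0 280 [611.  73.  82.] [-0.06  0.7  -0.37  1.64  0.46  0.99 -0.89]
1 0 295 [610.  69.  84.] [-0.23  0.79 -0.29  1.53  0.56  1.22 -1.01]
1 1 270 [605.  50. 237.] [ 0.21  0.5  -0.58  1.58  0.29  1.15 -0.67]
1 1 250 [607.  55. 237.] [ 0.43  0.48 -0.59  1.68 -0.09  0.94 -0.29]
1 2.1 270 [ 566. -106.  295.] [ 0.38  0.37 -0.4   1.58  0.15  1.21 -0.3 ]
1 2.1 250 [ 568. -101.  296.] [ 0.65  0.41 -0.51  1.6  -0.17  1.16  0.  ]
1 2.1 235 [568. -97. 298.] [ 0.84  0.5  -0.6   1.61 -0.37  1.17  0.2 ]
knob 1 0.55 [-0.18  0.77 -0.31  1.58  0.69  1.34 -0.49]
knob 1 -0.3 [-0.27  0.76 -0.16  1.58  0.61  1.29 -1.28]
knob 1 -0.75 [-0.28  0.76 -0.15  1.58  0.6   1.28 -1.72]
-1 0 270 [612.  75.  82.] [ 0.52  1.01 -1.28  1.68  1.01  1.27  1.91]
-1 0 280 [611.  73.  82.] [ 0.41  1.05 -1.28  1.61  1.08  1.47  1.84]
-1 0 295 [610.  69.  84.] [ 0.25  1.14 -1.28  1.5   1.19  1.77  1.76]
-1 1 270 [605.  50. 237.] [ 0.57  0.75 -1.27  1.56  0.73  1.38  2.13]
-1 1 250 [607.  55. 237.] [ 0.8   0.73 -1.27  1.66  0.46  1.06  2.39]
-1 2.1 270 [ 566. -106.  295.] [ 0.88  0.62 -1.27  1.56  0.6   1.41  2.46]
-1 2.1 250 [ 568. -101.  296.] [-0.44  0.68  1.23  1.65 -0.94  1.52 -2.43]
-1 2.1 235 [568. -97. 298.] [ 0.05  0.49  0.55  1.65 -0.84  1.4  -2.52]
knob -1 0.55 [-1.    1.26  1.32  1.63 -0.63  1.19 -2.49]
knob -1 -0.3 [ 0.31  1.12 -1.28  1.55  1.23  1.92  1.49]
knob -1 -0.75 [ 0.23  1.   -1.07  1.55  1.1   1.75  1.09]
```

```bash
python3 - <<'E'
from h import *
from workcell import *
movel([279,-559,400],max_speed=250)
p,F=tabtcp(0,270,1)
movep(p+[0,0,160],F);s=read_state();print(s['time'],s['eef_pos'].round(1))
c=camera('wrist');np.savez('pics/w1.npz',**c);cv2.imwrite('pics/w1.png',c['image'])
for nm,a in(('tab',[-82,0,58.5]),('c',[0,0,5]),('h',[70,0,10])):print(nm,project(c,dial+D@np.array(a)).round(1))
m=orange(c['image']);m2=cv2.morphologyEx(m,cv2.MORPH_OPEN,np.ones((25,25),np.uint8))
_,_,st,cen=cv2.connectedComponentsWithStats(m2);P=cloud(c)
for s_,ce in zip(st[1:],cen[1:]):
    w=onplane(c,*ce,dial+D@[0,0,58.5],D[:,2]);print(s_,ce.round(1),'dial',(D.T@(w-dial)).round(1),P[int(ce[1]),int(ce[0])].round(1))
E
```

```text
3.6667 [612.   73.9 242.2]
tab [323.5 181.3]
c [323.6 259.8]
h [323.7 322. ]
[ 306  177   35   33 1150] [323.  193.1] dial [-68.   -0.6  58.5] [606.5  61.5 107.8]
```

View pics/w1.png

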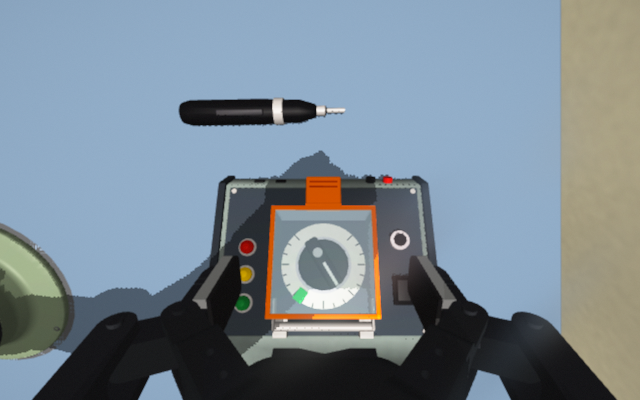

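Wrist view: tab at (323,192), dial centre (324,265), pointer toward lower right (about +0.5 rad), green mark at (300,296), about −0.65 rad. The console sits about 5 mm further back than modelled, so I'm correcting for that and gripping the tab.

```bash
sed -i 's/^O=ex\*-100/O=ex*-95/; s/^RX,RZ=.*/RX,RZ=-155,45/' h.py; python3 - <<'E'
from h import *
from workcell import *
c=dict(np.load('pics/w1.npz'));
print('free edge row',project(c,dial+D@np.array([-95,0,58.5])).round(1),'dialc',project(c,dial).round(1))
p,F=tabtcp(0,270,1)
movel(p+[0,0,60],F,max_speed=200)
print(movel(p,F,max_speed=80,guard=15))
clamp();s=read_state();print(s['time'],s['eef_pos'].round(1),p.round(1),s['finger_gap'],s['ft_force'].round(1))
c=camera('wrist');cv2.imwrite('pics/w2.png',c['image'][100:400,150:500])
E
```

```text
free edge row [323.5 174.9] dialc [323.7 263.7]
False
6.025 [610.1  68.6  83.3] [610.1  68.6  83.3] -0.3154018841959531 [-1.3  0.4  0.3]
```

View pics/w2.png

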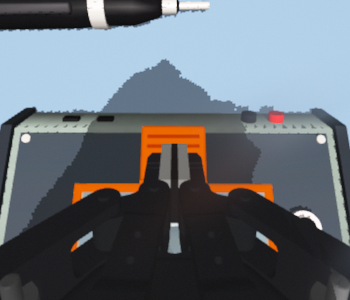

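The gap is −0.3, so the jaws shut above the tab without gripping it. I'll check the depths.

```bash
python3 - <<'E'
from h import *
from workcell import *
c=camera('wrist');P=cloud(c)
for u,v in((323,232),(302,235),(345,235),(323,236),(317,255),(329,255),(323,249),(240,290),(410,290),(300,215),(350,210)):
    print((u,v),c['image'][v,u],P[v,u].round(1),'dial',(D.T@(P[v,u]-dial)).round(1))
s=read_state();print('tcp dial',(D.T@(s['eef_pos']-dial)).round(1),'px',project(c,s['eef_pos']),'hinge px',project(c,hinge))
E
```

```text
(323, 232) [  0 102 236] [610.8  74.4  98.1] dial [-89.8  -0.8  58.1]
(302, 235) [  0  60 195] [598.   76.3  99.8] dial [-87.8 -13.6  58.8]
(345, 235) [ 16  64 194] [623.5  69.9  99.9] dial [-87.8  12.7  58.9]
(323, 236) [  2  61 194] [610.4  72.8 100.3] dial [-87.2  -0.7  59. ]
(317, 255) [114 116 119] [609.3  80.1 136.8] dial [-71.9  -3.6  92.9]
(329, 255) [114 117 118] [615.   78.8 137. ] dial [-71.9   2.3  93. ]
(323, 249) [29 28 33] [612.1  79.5 130.7] dial [-75.4  -0.7  87.9]
(240, 290) [  0 106 238] [557.7  59.7 118.9] dial [-55.6 -48.7  59.6]
(410, 290) [  0 107 237] [653.2  34.8 117.6] dial [-55.6  50.   58. ]
(300, 215) [69 74 70] [584.9  58.9  12.7] dial [-121.4  -22.1  -24. ]
(350, 210) [138 119 102] [ 6.306e+02  4.760e+01 -6.000e-01] dial [-129.1   25.   -34.8]
tcp dial [-93.6   0.   42.7] px [324.18630995 230.79440457] hinge px [324.13872831 503.49194502]
```

```bash
python3 - <<'E'
from h import *
from workcell import *
c=camera('wrist');P=cloud(c);s=read_state();T=s['tool_rot'];e=s['eef_pos']
print(s['ft_force'],s['finger_gap'],'cam in tool',(T.T@(c['cam_to_world'][:3,3]-e)).round(1))
for u in(316,323,330):
  print(u,[(v,(T.T@(P[v,u]-e)).round(0).astype(int).tolist()) for v in range(236,300,5)])
for z in(-60,-47,-30,-19,0):print(z,project(c,e+T@np.array([0,-11,z])).round(),project(c,e+T@np.array([0,11,z])).round())
c2=camera('scene');cv2.imwrite('pics/s2.png',cv2.resize(c2['image'][90:290,200:460],None,fx=3,fy=3,interpolation=cv2.INTER_CUBIC))
E
```

```text
[ 0.04273188  0.91534971 -0.15040054] -0.27434559694109323 cam in tool [  -0.3  -79.6 -179.5]
316 [(236, [-5, -4, -17]), (241, [-5, -1, -17]), (246, [-4, -11, -45]), (251, [-4, -11, -50]), (256, [-4, -11, -54]), (261, [-4, -11, -59]), (266, [-4, -11, -64]), (271, [-4, -11, -68]), (276, [-4, -11, -72]), (281, [-4, -11, -75]), (286, [-3, -12, -81]), (291, [-3, -12, -83]), (296, [-3, -12, -87])]
323 [(236, [-1, -4, -16]), (241, [-1, -2, -19]), (246, [-1, -12, -45]), (251, [-1, -12, -51]), (256, [-1, -11, -55]), (261, [-1, -11, -60]), (266, [-1, -11, -64]), (271, [-1, -12, -69]), (276, [-1, -11, -72]), (281, [-1, -10, -74]), (286, [-1, -8, -75]), (291, [-1, -6, -75]), (296, [-1, -3, -75])]
330 [(236, [4, -4, -17]), (241, [4, -1, -18]), (246, [3, -11, -44]), (251, [3, -12, -51]), (256, [3, -11, -55]), (261, [3, -12, -60]), (266, [3, -11, -65]), (271, [2, -11, -68]), (276, [2, -11, -72]), (281, [2, -10, -75]), (286, [2, -12, -80]), (291, [2, -12, -84]), (296, [2, -12, -87])]
-60 [324. 262.] [324. 302.]
-47 [324. 249.] [324. 286.]
-30 [324. 235.] [324. 269.]
-19 [324. 227.] [324. 260.]
0 [324. 215.] [324. 246.]
```

View pics/s2.png

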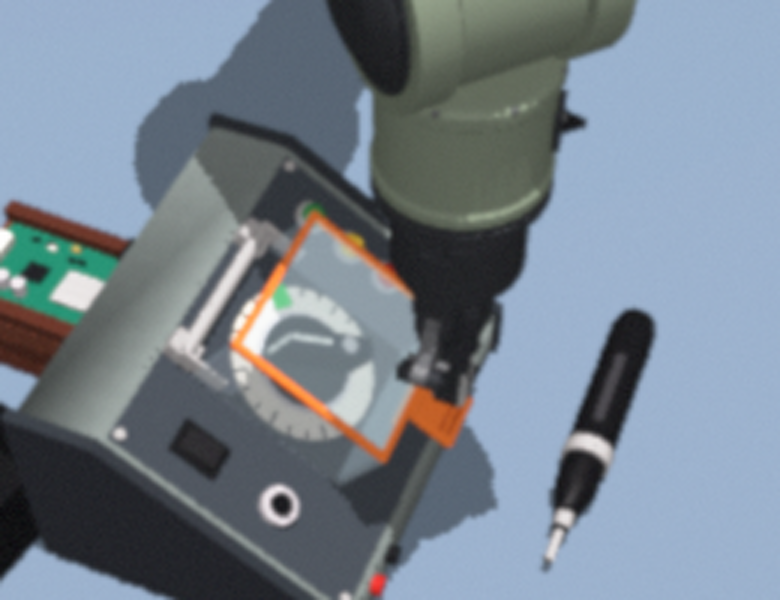

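The fingertips seem to end about 43 mm short of the reported TCP. I'll measure the real tip in free space before trusting that.

```bash
python3 - <<'E'
from h import *
from workcell import *
def tip(tag):
    c=camera('wrist');P=cloud(c);s=read_state();T=s['tool_rot'];e=s['eef_pos']
    Q=(P-e)@T; m=(c['range_z']>0)&(np.abs(Q[...,1])<25)&(Q[...,2]<15)&(Q[...,2]>-110)&(np.abs(Q[...,0])<70)
    z=Q[m];o=np.argsort(-z[:,2])[:400:40];print(tag,s['finger_gap'],'lowest pts',z[o].round(0).astype(int).tolist())
    cv2.imwrite(f'pics/{tag}.png',c['image'])
s=read_state();movel(s['eef_pos']+[0,0,90],max_speed=200)
tip('closed');open_gripper();tip('open')
s=read_state();print(s['time'],s['qpos'].round(4).tolist(),s['eef_pos'].round(1))
E
```

```text
closed -0.06908299483900303 lowest pts [[-5, -11, -40], [3, -11, -43], [10, -7, -44], [-10, -7, -45], [2, -11, -46], [-11, -7, -47], [2, -12, -48], [-3, -11, -49], [0, -11, -50], [-7, -7, -51]]
open 85.37621888931203 lowest pts [[-44, 5, -49], [43, -8, -51], [42, -4, -52], [-43, -7, -53], [-43, -7, -53], [-43, 6, -54], [43, -2, -55], [42, 1, -55], [-43, 7, -56], [46, -11, -56]]
7.7083 [0.1975, 0.5858, -0.6065, 1.6298, 0.3731, 1.0442, -0.767] [610.1  68.6 173.3]
```

View pics/closed.png

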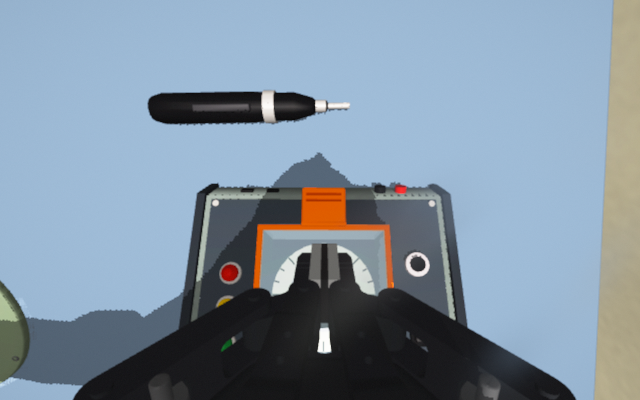

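The measured tips are at tool z ≈ −40 mm shut and −50 mm open relative to the reported TCP. The scene view agrees, so I'll include that offset and grip again.

```bash
sed -i 's/off=15)/off=60)/' h.py; python3 - <<'E'
from h import *
from workcell import *
p,F=tabtcp(0,270,1)
print(movel(p,F,max_speed=120,guard=15))
clamp();s=read_state();print(s['time'],s['eef_pos'].round(1),p.round(1),s['finger_gap'],s['ft_force'].round(1),s['torque'].round(2))
E
```

```text
False
9.475 [609.6  68.7  38.8] [610.1  68.6  38.3] 38.79474527967446 [-6.7 -0.4 10.8] [-0.12  1.46  0.02]
```

Tab gripped (gap 38.8). Now I'll swing it up along the arc.

```bash
python3 - <<'E'
from h import *
from workcell import *
for th in np.linspace(0.18,2.16,11):
    p,F=tabtcp(th,270-25*th/2.16,1)
    try: movel(p,F,max_speed=150)
    except PlanningError as e: print('PE',th,e);break
    s=read_state();f=s['ft_force'];print(round(th,2),round(s['time'],1),f.round(0),round(s['finger_gap'],1),np.linalg.norm(s['eef_pos']-p).round(1))
    if np.linalg.norm(f)>50 or s['finger_gap']<30: print('stop');break
c=camera('wrist');cv2.imwrite('pics/w3.png',c['image']);np.savez('pics/w3.npz',**c)
c=camera('scene');cv2.imwrite('pics/s3.png',cv2.resize(c['image'][90:290,200:460],None,fx=3,fy=3))
E
```

```text
0.18 9.8 [-3.  1. -3.] 38.6 0.8
0.38 10.2 [-4.  1. -3.] 38.9 1.1
0.58 10.6 [-4.  3. -3.] 38.7 1.2
0.77 10.9 [-5.  4. -2.] 38.5 1.3
0.97 11.3 [-5.  4. -1.] 38.7 1.3
1.17 11.6 [-6.  2. -0.] 38.7 1.3
1.37 12.0 [-6.  5.  0.] 38.3 1.3
1.57 12.3 [-8.  3.  1.] 38.5 1.4
1.76 12.7 [-8.  3.  3.] 38.7 1.4
1.96 13.0 [-10.   3.   4.] 38.5 1.4
2.16 13.4 [-10.   1.   3.] 38.5 1.7
```

View pics/s3.png

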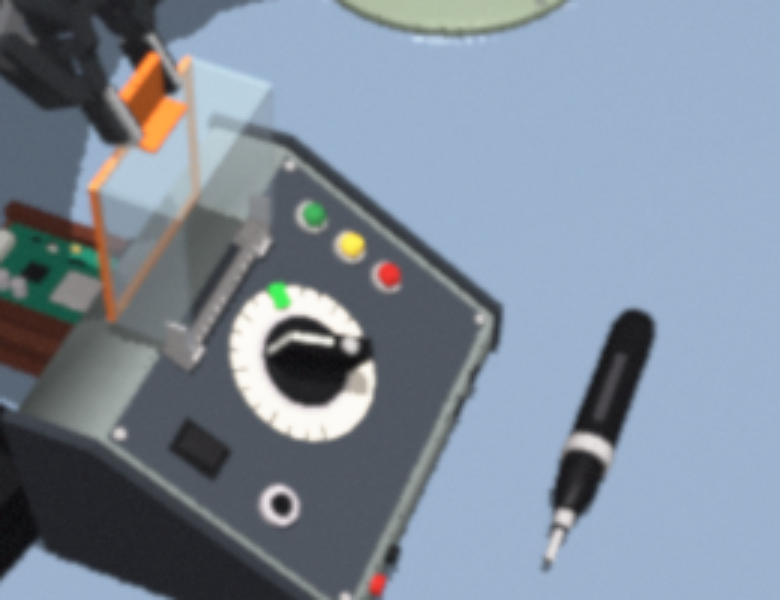

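The guard is standing up with the tab still in the jaws (about (155,100) in the crop), and the knob is uncovered. I'll push on to 2.3 rad, release, back off and hover over the knob.

```bash
cat >> h.py <<'E'
TL=40
def kframe(a):  # bar direction a rad anticlockwise of dial x; tool y along the bar
    z=-D[:,2];y=np.cos(a)*D[:,0]+np.sin(a)*D[:,1];return np.stack([np.cross(y,z),y,z],1)
def kpos(h): return dial+D[:,2]*(h-TL)   # true closed fingertip at height h above panel
E
python3 - <<'E'
from h import *
from workcell import *
p,F=tabtcp(2.3,243,1);movel(p,F,max_speed=60)
s=read_state();print(s['ft_force'].round(1),s['finger_gap'])
open_gripper();wait(.3)
movel(s['eef_pos']-F[:,2]*130,max_speed=200)
K=kframe(0.1);movep(kpos(190),K)
s=read_state();print(s['time'],s['eef_pos'].round(1),s['qpos'].round(2))
c=camera('wrist');np.savez('pics/w4.npz',**c)
u,v=project(c,dial).round().astype(int);print(u,v)
cv2.imwrite('pics/w4.png',cv2.resize(c['image'][max(v-130,0):v+130,u-150:u+150],None,fx=2.2,fy=2.2,interpolation=cv2.INTER_CUBIC))
g=green(c['image']);n,_,st,cen=cv2.connectedComponentsWithStats(g)
for s_,ce in zip(st[1:],cen[1:]):
    if s_[4]>20:
        w=D.T@(onplane(c,*ce,dial+D[:,2]*6,D[:,2])-dial);print(s_,ce.round(1),w.round(1),np.hypot(w[0],w[1]).round(1),np.arctan2(w[1],w[0]).round(3))
# white plate centroid: outer contour ellipse centre
im=c['image'];wm=cv2.inRange(im,(170,170,170),(255,255,255))
cs,_=cv2.findContours(wm,cv2.RETR_EXTERNAL,cv2.CHAIN_APPROX_NONE)
for k in sorted(cs,key=cv2.contourArea)[-3:]:
    if len(k)>20:
        e=cv2.fitEllipse(cv2.convexHull(k));w=D.T@(onplane(c,*e[0],dial,D[:,2])-dial);print('ell',np.round(e[0],1),np.round(e[1],1),cv2.contourArea(k),w.round(1))
c=camera('scene');cv2.imwrite('pics/s4.png',cv2.resize(c['image'][40:290,180:460],None,fx=2.3,fy=2.3))
E
```

```text
[-9.   3.1  2.9] 38.725982252236
17.2167 [606.6  52.5 225. ] [-0.04  0.78 -0.73  1.37  0.81  1.74 -1.  ]
324 177
[289 199  15  16 137] [296.2 206.4] [ 36.5 -28.9   6. ] 46.5 -0.671
[232 202  14  13 140] [238.7 208.3] [ 45.4 -96.2   6. ] 106.4 -1.13
[367 287   7   8  29] [369.8 290.6] [142.4  74.1   6. ] 160.5 0.479
[379 286   9   8  36] [382.3 288.8] [138.2  89.8   6. ] 164.8 0.576
[160 292   7   6  30] [162.7 294.1] [ 174.3 -193.8    6. ] 260.7 -0.838
ell [317.3 337.9] [29.6 82.5] 1466.5 [230.7  13.5  -0. ]
ell [308.6 287.8] [ 62. 113.] 3682.0 [150.3  -5.3  -0. ]
ell [322.9 176.1] [88.9 90.9] 6095.5 [-1.5 -1.2 -0. ]
```

View pics/w4.png

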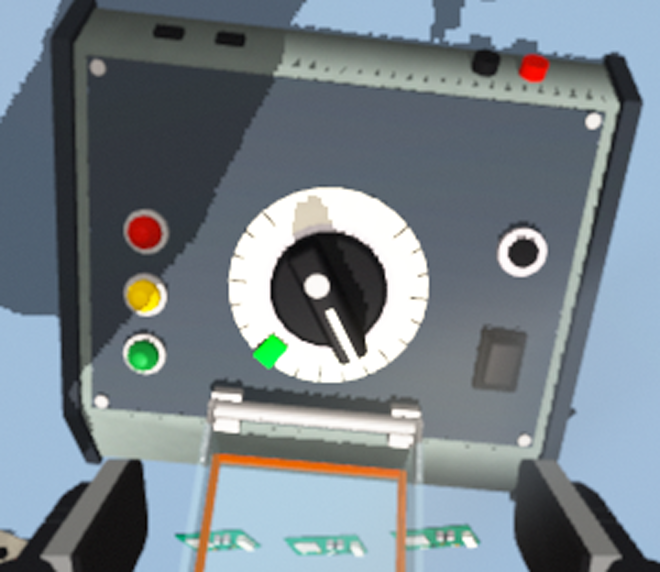

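View pics/s4.png

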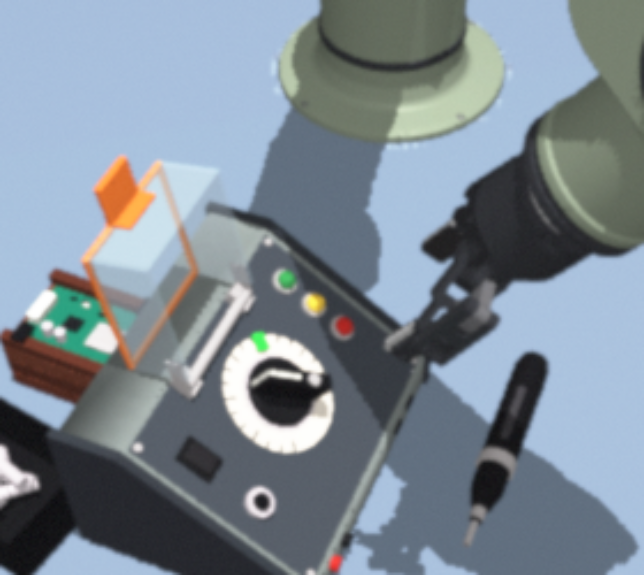

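```bash
python3 - <<'E'
from h import *
c=dict(np.load('pics/w4.npz'));P=cloud(c)
f=lambda a:(a[0]/2.2+174,a[1]/2.2+47)
for a in((317,287),(330,312),(340,337),(352,362),(285,265),(318,235),(312,312),(345,290)):
    u,v=f(a);w=D.T@(onplane(c,u,v,dial+D[:,2]*40,D[:,2])-dial);r=D.T@(P[int(round(v)),int(round(u))]-dial)
    print(a,w.round(1),'range',r.round(1))
E
```

```text
(317, 287) [-8.9 -6.6 40. ] range [-9.4 -6.8 40.1]
(330, 312) [ 2.4  0.5 40. ] range [ 2.8  0.6 39.2]
(340, 337) [14.2  6.4 40. ] range [14.1  6.9 39.5]
(352, 362) [26.2 13.5 40. ] range [40.5 16.3  2. ]
(285, 265) [-17.8 -22.2  40. ] range [-11.7 -23.3   8.3]
(318, 235) [-32.9  -8.4  40. ] range [-27.8  -8.    8.4]
(312, 312) [ 3.3 -7.9 40. ] range [ 4.2 -7.7 37.3]
(345, 290) [-8.8  6.4 40. ] range [-1.3  8.1  9.6]
```

Wrist view: bar and pointer at +0.51 rad, mark at about −0.645 rad, dial centre within 2 mm of the model. The scene view shows the guard resting open. Next I'll grip the knob and turn it −1.155 rad on the last joint.

```bash
sed -i 's/^TL=40/TL=40; dial=dial+D@np.array([-1.,-1.,0])/' h.py; python3 - <<'E'
from h import *
from workcell import *
K=kframe(0.51)
movep(kpos(110),K)
print(movel(kpos(16),K,max_speed=80,guard=15))
s=read_state();print(s['time'],s['eef_pos'].round(1),kpos(16).round(1),s['ft_force'].round(1))
clamp();s=read_state();print(s['finger_gap'],s['ft_force'].round(1),s['torque'].round(2))
q=np.array(s['qpos']);print(q.round(2))
if 8<s['finger_gap']<25:
    q[6]-=1.155;goto_joints(q);wait(.2);s=read_state();print(s['time'],s['finger_gap'],s['ft_force'].round(1),s['torque'].round(2),(s['qpos']-q).round(4))
    t=s['tool_rot'][:,1];t=D.T@t;print('bar angle by tool',np.arctan2(t[1],t[0]))
    open_gripper();wait(.1);movel(s['eef_pos']-s['tool_rot'][:,2]*120,max_speed=150)
    movep(kpos(190),kframe(0.1));
    c=camera('wrist');np.savez('pics/w5.npz',**c);cv2.imwrite('pics/w5.png',cv2.resize(c['image'][50:310,170:470],None,fx=2.2,fy=2.2,interpolation=cv2.INTER_CUBIC))
    print(read_state()['time'])
E
```

```text
False
19.075 [581.6 -41.4  82.1] [581.3 -41.8  81.8] [ 0.4  0.4 -0.2]
15.025562207133836 [-6.7  2.1  6.8] [ 0.21  0.95 -0.76]
[ 0.12  0.9  -0.75  1.61  0.97  1.5  -0.72]
21.025 14.877691145740892 [12.5 -4.3 -3.5] [ 0.16 -2.63  1.65] [ 0.0004 -0.0001  0.0007 -0.0016  0.0026 -0.0011 -0.    ]
bar angle by tool -0.6465172138206753
23.5667
```

View pics/w5.png

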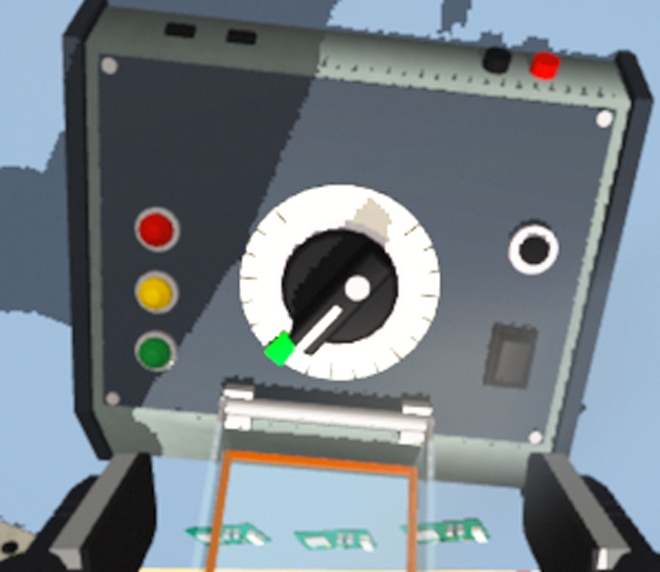

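Gripped and turned. I'll measure the pointer against the mark from this view, where the line runs from (341,308) to (302,352), the dot is at (357,288), and the mark is at (280,348).

```bash
python3 - <<'E'
from h import *
c=dict(np.load('pics/w5.npz'));f=lambda a:(a[0]/2.2+170,a[1]/2.2+50)
pt=lambda u,v,h:D.T@(onplane(c,u,v,dial+D[:,2]*h,D[:,2])-dial)
W=[pt(*f(a),40)[:2] for a in((357,288),(341,308),(302,352))];print(np.round(W,1))
for i,j in((0,2),(1,2),(0,1)):d=W[j]-W[i];print('line ang',np.arctan2(d[1],d[0]).round(3))
_,_,st,cen=cv2.connectedComponentsWithStats(green(c['image'][160:230,270:330]))
i=1+np.argmax(st[1:,4]);w=pt(cen[i][0]+270,cen[i][1]+160,6)
im=c['image'];wm=cv2.inRange(im,(170,170,170),(255,255,255));wm[:120]=0;wm[230:]=0
k=max(cv2.findContours(wm,cv2.RETR_EXTERNAL,cv2.CHAIN_APPROX_NONE)[0],key=cv2.contourArea)
(e,ax,_)=cv2.fitEllipse(cv2.convexHull(k));o=pt(*e,0)
print('mark',w.round(1),np.arctan2(w[1],w[0]).round(3),'dial centre',o.round(1),np.arctan2(w[1]-o[1],w[0]-o[0]).round(3),ax)
E
```

```text
[[ -7.8   7.6]
 [  2.5   1.2]
 [ 26.2 -15.3]]
line ang -0.593
line ang -0.608
line ang -0.558
mark [ 37.5 -28.4   6. ] -0.647 dial centre [-0.4 -0.1  0. ] -0.639 (88.60220336914062, 90.78756713867188)
```

The pointer is about −0.60 and the mark −0.643: 2 mm off at the rim, inside tolerance. I'll confirm with the camera placed on the knob axis, where height parallax doesn't affect the angle.

```bash
python3 - <<'E'
from h import *
from workcell import *
K=kframe(0.1);p=dial+D[:,2]*300-K@np.array([-.3,-79.6,-179.5])
try: movep(p,K)
except PlanningError as e: print(e)
c=camera('wrist');np.savez('pics/w6.npz',**c);print((D.T@(c['cam_to_world'][:3,3]-dial)).round(1),read_state()['time'])
# rectify: straight-down view of panel plane, 5 px/mm, x dial up, y dial left
src=np.float32([project(c,dial+D@np.array(a,float)) for a in((60,60,0),(60,-60,0),(-60,-60,0),(-60,60,0))])
H=cv2.getPerspectiveTransform(src,np.float32([[0,0],[600,0],[600,600],[0,600]]))
cv2.imwrite('pics/w6.png',cv2.warpPerspective(c['image'],H,(600,600),flags=cv2.INTER_CUBIC))
E
```

```text
[  1.2   0.6 299.3] 24.05
```

View pics/w6.png

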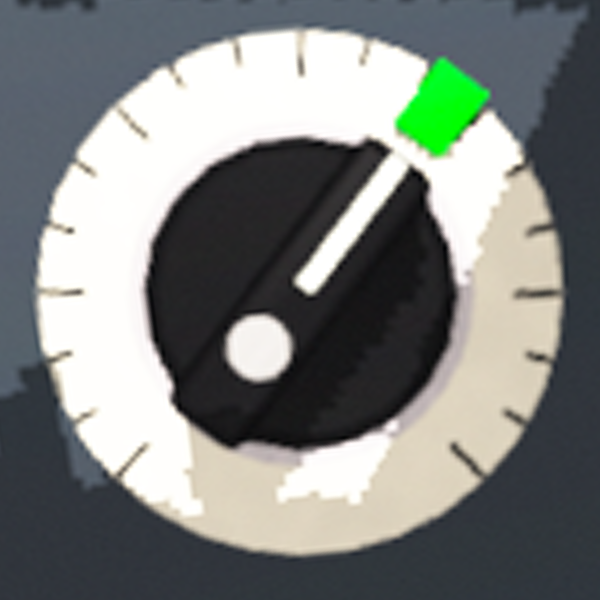

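From on-axis, the pointer line is at −0.648 rad and the mark at −0.655 rad, so the setting is centred. One numeric check of the guard angle, then I hand in.

```bash
python3 - <<'E'
from h import *
from workcell import *
hinge=dial+D@np.array([70,0,10.])
for n in('scene','top'):
    c=camera(n);P=cloud(c);m=cv2.morphologyEx(orange(c['image']),cv2.MORPH_OPEN,np.ones((5,5),np.uint8))>0
    Q=(P[m&(c['range_z']>0)]-hinge)@D;Q=Q[(np.abs(Q[:,1])<19)&(np.hypot(Q[:,0],Q[:,2])<185)&(np.hypot(Q[:,0],Q[:,2])>140)]
    r=np.hypot(Q[:,0],Q[:,2]);a=np.arctan2(Q[:,2],-Q[:,0])
    print(n,len(Q),r.mean().round(1),'guard ~',(np.median(a)-np.arctan2(45,152)).round(3))
s=read_state();print(s['time'],s['ft_force'].round(1))
finish_job()
E
```

```text
scene 264 156.3 guard ~ 2.33
top 0 nan guard ~ nan
24.15 [-0.3  0.4 -0.3]
the job is handed in; nothing more can be done<stdin>:8: RuntimeWarning: Mean of empty slice.
  ret = ret.dtype.type(ret / rcount)
  return _methods._mean(a, axis=axis, dtype=dtype,
```

I flipped the guard open by its tab and released it. I then turned the knob about 1.155 rad clockwise onto the green mark, let go, backed off and handed the job in at about 24 s.

**Final checks**
- **Guard:** the scene camera put it at about 2.33 rad, so it rests on its stop. The top camera check found no usable tab points, so this figure rests on one camera.
- **Pointer:** the view along the knob's axis gave −0.648 rad for the pointer and −0.655 rad for the mark. That is under 1 mm apart at the rim. An earlier oblique view gave about −0.60 against −0.643, roughly 2 mm apart. That is still within tolerance, and I trust the on-axis view more.
- **Green mark:** its measured position agreed to about 1 mm before and after the turn.
- **Bystanders:** I did not re-measure the block, bin and screwdriver at the end. The robot never came near them.
- **Robot clear:** the wrist force was about 0.6 N before handing in, with the arm away from the console.

**What went wrong on the way**
- **Missed grip:** the first attempt on the tab closed on air because the real fingertips sit about 40 mm behind the reported TCP. I measured this with the wrist camera and corrected for it. I saw no sign of contact during that miss.
- **Console position:** my first estimate was about 5 mm off, and I corrected it from the close view.

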